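Dispense one vial with the rocker paddle

ROBOT

A 6-joint arm with a two-finger parallel gripper is mounted at the origin on a cart in front of the work surface, level with it; the furniture and walls round the work are solid. World frame = base frame: x ahead of the robot, y to its left, z up, the work surface at z = 0. Lengths are in m, angles in rad, forces in N, time in s.
With the tool pointing down it reaches from about 0.275 to 0.75 m from the base axis. Payload 10.2 kg.
Tool frame: the origin (TCP) lies at the very end of the fingers, on their centre line; the grasp point (between the pads) lies 19 mm behind it (ctrl.tcp_to_grasp is the distance from the TCP to the grasp point, in m); z points along the fingers, y is the direction in which the jaws open and shut (so a half turn about z gives the same grasp; the last joint's range is limited). The gripper opens to 88 mm and grips with 3 to 60 N. Pads are 18 mm wide; open, the fingers measure 123 mm over their backs; the gripper's body (75 mm by 187 mm) begins 45 mm behind the grasp point.
Start: joints at [-1.502, 0.313, 1.498, -0, 1.331, -0.223], TCP at [0.151, -0.503, 0.239] pointing down, gripper open.
Joint ranges: [-2.94, 2.94], [-0.97, 2.17], [0.19, 2.56], [-1.23, 4.37], [0.02, 3.11], [-2.88, 2.88]. Speed limits (rad/s): [2.39, 2.39, 3.01, 3.14, 3.14, 3.14].

INTERFACE

Orientations are given as a unit quaternion [x, y, z, w].
In Python, from cell import ctrl, viewer, nets gives the robot as it stands.
- The arm moves only by the shell command python3 -m inch 'ROWS' [OPENING] [FORCE]. ROWS is JSON, a list that holds one entry, the list of rows, each a list of 4 numbers: the shift along the tool's x, y, z in units of 60 mm (1.0 is 60 mm), then the turn about the tool's z in units of 6 degrees (1.0 is 6 degrees). In form: [[[dx, dy, dz, turn], ...]]. A call has 1 to 12 rows; each row shifts and turns the pose as measured when the row begins, along the tool's axes as they then stand; what a row does not reach is not made up. A row lasts 1/8 s, in which the tool goes at most 62.5 mm and 10.7 degrees, less where a joint would pass 70% of its speed; a pose out of reach is approached as far as the arm can. A call is refused whole if a number of a shift passes 1 or a number of a turn 1, either way. A call with a gripper value outside its range is refused whole. OPENING is the opening, from 0 (shut) to 1 (fully open), set as the call begins (- or left out, the last holds). The fingers move at their own pace and stop on an object; FORCE is the grip in N (left out, the last holds). Time passes only in rows, so rows that do not move let the fingers close. It gives the time, the measured TCP pose, the force and the opening at its end, in the units of the state.
- ctrl.get_state(): the state, without advancing time (a new reading comes with each control period).
- viewer.camera(name): name is "scene" or "side" or "wrist"; returns a dict with "img" (400x640x3 uint8, blue, green, red), "range_z" (400x640 float32, m along the optical axis (not along the pixel's ray), 0 where there is no reading), "intrinsics" (3x3 intrinsics, pixels), "world_from_camera" (4x4, takes a point from camera to world coordinates). Camera axes: x right, y up, looking along -z (the intrinsics and any distortion apply to the point x, -y, -z); pixel columns grow to the right and rows downward; lengths in m; the calibration is good to about 2 mm. A picture is of the moment at which its call begins.
- ctrl.job_done(): hands the job in, once; it reports no verdict.
Trained networks look in the newest picture that a camera, given by its name, has taken for a name from the list of things; names that differ only in an ending like _2 or _b are one class to them, and where a whole thing is asked for, a point or a joint stands for the part that bears it (a point fixed in the world has none). Each returns a list of dicts, best first, with "p" (0 to 1); they miss things now and then, are a little off and sometimes report something else, mostly with a low value. They report only what shows in the picture. A call takes as long as a camera call. They do not tell look-alikes from the thing itself.
- nets.search_frame(label, camera): "box" ([left, top, right, bottom] in pixels, round what is visible of it).
- nets.place_of(label, camera): "pixel" ([column, row] in pixels: a listed point, or the origin of a listed thing).
The state is a dict: "clock": time; "joint_pos": joint angles; "joint_vel": joint speeds; "tau": joint torques, N m; "tcp_pos": TCP position; "ee_rot": TCP orientation; "ft_force": force on the tool from outside, world axes, zero at the start; "ft_torque": the same for the moment, N m; "finger_gap": finger opening in m.
Only numpy, scipy, OpenCV 4.12 (cv2) and the standard library are available. Lean on these libraries where they do the work, as an engineer would, in place of code of your own. Each camera call takes 0.05 s, during which the arm holds its last target.

TASK

One clean vial is needed from the gravity dispenser: push its catch tray fully home under the outlet by the upturned tab, then press the rocker paddle right down so that the gate lifts, and keep it down until the front vial has rolled into the tray. Then let the paddle come fully back up, so that the next vial rolls down against the closed gate and the rest stay in the lane. This is all pushing and pressing with the fingertips: pick nothing up, do not touch the vials, and leave the cup, the bottle and the timer where they stand.

Things in the scene. Friction and masses are not known exactly. Their poses are not given: they have to be found in the camera images.
- dispenser: fixed aluminium vial dispenser on a grey base plate 116 x 316 x 6 mm; origin on the worktop under the lane's middle; x points across the lane, away from the robot, y up the lane (leftward). The sloping lane with clear side walls falls 12 degrees towards -y; the lever's bars and pivot posts stand out to 52 mm either side of the middle. Nothing on it is higher than 117 mm over the worktop
- rocker (a joint): rocking lever, rad: 0 = at rest (paddle up, gate closed), 0.32 = paddle pressed right down on its stop (gate open). The front vial passes the gate from about 0.26; meanwhile a blade rises through the lane floor and holds the second vial back. A spring returns it. Pivot: level axis along the dispenser's x at y = +20 mm, 75 mm over the worktop
- paddle (a point): middle of the paddle's upper face (black ribbed rubber, 74 mm along the dispenser's x, 38 mm along its y) at the lever's high left (+y) end; moves with it. At rest 110 mm over the worktop, sloping 12 degrees (+y side higher); pressed right down 76 mm over it, 6 mm further to +y, sloping 6 degrees the other way. Takes about 3 N at first, 4 to 5 N at the end
- gate (a point): middle of the gate's lower edge, at the lever's low end; at rest 8 mm over the lane floor, lever pressed down about 33 mm over it
- tray (a joint): slide of the catch tray, m: 0 = fully home against its stop (vials from the outlet fall into it), grows as it is pulled out towards the dispenser's -x, 0.07 at most; it stays where it is left and takes about 1.5 N to push
- tab (a point): middle of the front (-x) face of the upturned tab by which the tray is pushed: 62 mm wide along the dispenser's y, 3.5 mm thick, from 8 to 47 mm over the worktop (this point at 26 mm). Pushing it along the dispenser's +x slides the tray home; it then stands 108 mm in front (-x) of the lane's middle line
- tray_floor (a point): middle of the tray's inner floor, a black mat 74 x 74 mm that falls gently to -y, where the wall is 40 mm high; the other walls are about 25 mm
- vial_1: front vial, the one at the gate: clear glass with white screw cap, 28 mm diameter, 61 mm long, lying along the dispenser's x, 18 g; origin at its centre
- vial_2: second vial in the lane, the same; origin at its centre
- vial_3: third vial, the same; origin at its centre
- vial_4: fourth vial, the same; origin at its centre
- gate_place (a point): fixed point where the centre of the vial lies that rests against the closed gate, in the lane 62 mm over the worktop; the vials behind it follow 28 mm apart up the lane
- cup: bystander: specimen cup with white lid, 66 mm diameter, 69 mm high, standing in front of the dispenser; origin at the middle of its underside
- stain_bottle: bystander: amber dropper bottle, 37 mm diameter, 100 mm high, standing behind the dispenser; origin at the middle of its underside
- timer: bystander: white bench timer, 48 x 68 x 32 mm, in front of the paddle end; origin at the middle of its underside
There are look-alikes about, which are no part of the job. What is shaped like the vial_2 but pink or yellow is not meant.

How it is judged:
On the way, in this order (a step that is already met when the one before it is completed fails the run):
1. the tray is fully home (value of joint tray below 0.004 m), for 0.1 s.
2. the front vial has rolled into the tray while the paddle is held right down (z of vial_1 in the frame of tray_floor between 0.006 and 0.024 m and x of vial_1 in the frame of tray_floor between -0.012 and 0.012 m and y of vial_1 in the frame of tray_floor between -0.03 and 0.03 m and value of joint rocker above 0.275 rad and value of joint tray below 0.004 m), for 0.1 s.
At the end, for the whole second after the job is handed in: The tray is home (within 4 mm), the front vial lies at rest in it, the paddle is fully up (lever within 0.03 rad of rest), the second vial lies at rest against the closed gate (centre within 8 mm of its place) and the third and fourth lie behind it in the lane (z of vial_1 in the frame of tray_floor between 0.006 and 0.024 m and x of vial_1 in the frame of tray_floor between -0.012 and 0.012 m and y of vial_1 in the frame of tray_floor between -0.03 and 0.03 m and value of joint tray below 0.004 m and value of joint rocker below 0.03 rad and linear speed of each of vial_1, vial_2 below 0.03 m/s and distance between vial_2 and gate_place below 0.008 m and y of vial_3 in the frame of dispenser between -0.022 and 0 m and z of vial_3 in the frame of dispenser above 0.06 m and y of vial_4 in the frame of dispenser between 0.005 and 0.03 m and z of vial_4 in the frame of dispenser above 0.065 m); the robot touches nothing.
It fails at once if a vial is touched by the robot (contact force between any of the fingers, the arm and vial_1 above 0.3 N or contact force between any of the fingers, the arm and vial_2 above 0.3 N or contact force between any of the fingers, the arm and vial_3 above 0.3 N or contact force between any of the fingers, the arm and vial_4 above 0.3 N).
It fails at once if a vial is lifted out of the dispenser (height (world z) of any of vial_1, vial_2, vial_3, vial_4 above 0.115 m).
It fails at once if a second vial leaves the gate (y of vial_2 in the frame of dispenser below -0.065 m).
It fails at once if the cup, the bottle or the timer is moved more than 15 mm or lifted (distance of any of cup, stain_bottle, timer from where it was at the start of the episode above 0.015 m).
It also fails if it takes over 42 s, if anything falls off the work surface, if the arm or the gripper's body presses on something with over 40 N, if the wrist force passes 120 N, or if a joint passes its speed limit or range.

## Working session

There is one attempt and no reset: what is moved stays moved. The work goes in short steps, Python scripts to look and compute and a shell command to move; the robot and the scene stay as the last step left them, time stands still between calls to the robot, and variables do not carry over. Pictures are saved under pics/ and viewed, and the job is handed in when it is done.

```bash
mkdir -p pics; ls; cat > h.py <<'E'
import numpy as np, cv2
from cell import ctrl, viewer, nets
def px2w(c,u,v,z=None,dz=None):
    K=c["intrinsics"];T=c["world_from_camera"]
    d=np.array([(u-K[0,2])/K[0,0],-(v-K[1,2])/K[1,1],-1.0])
    if z is None:
        return (T@np.r_[d*dz,1])[:3]
    D=T[:3,:3]@d;o=T[:3,3]
    return o+D*(z-o[2])/D[2]
def w2px(c,p):
    K=c["intrinsics"];T=np.linalg.inv(c["world_from_camera"])
    q=T@np.r_[p,1]
    return K[0,0]*q[0]/-q[2]+K[0,2], K[1,1]*(-q[1])/-q[2]+K[1,2]
E
python3 - <<'E'
from h import *
for n in ["scene","side","wrist"]:
    c=viewer.camera(n);cv2.imwrite(f"pics/{n}0.png",c["img"])
    print(n,c["world_from_camera"].round(3).tolist())
    for l in ["paddle","tab","tray_floor","gate","dispenser","cup","timer","stain_bottle","vial_1"]:
        r=nets.place_of(l,n)
        print(l,[(round(x["p"],2),np.round(x["pixel"]).tolist(), np.round(px2w(c,*x["pixel"],dz=c["range_z"][min(399,int(x["pixel"][1])),min(639,int(x["pixel"][0]))]),3).tolist()) for x in r[:4]])
s=ctrl.get_state();print(s["clock"],s["tcp_pos"],s["ee_rot"],s["ft_force"])
E
```

```text
pics
scene [[-0.638, 0.557, -0.532, 0.025], [-0.77, -0.475, 0.426, 0.469], [-0.016, 0.681, 0.732, 0.804], [0.0, 0.0, 0.0, 1.0]]
paddle [(0.58, [227.0, 214.0], [0.603, 0.213, 0.112]), (0.55, [304.0, 188.0], [0.592, 0.044, 0.075]), (0.28, [288.0, 196.0], [0.596, 0.082, 0.074])]
tab [(0.93, [372.0, 225.0], [0.466, -0.028, 0.02]), (0.36, [278.0, 199.0], [0.595, 0.107, 0.086])]
tray_floor [(0.74, [335.0, 196.0], [0.579, -0.029, 0.014]), (0.5, [244.0, 201.0], [0.638, 0.157, 0.08]), (0.47, [268.0, 290.0], [0.475, 0.223, 0.02])]
gate [(0.57, [307.0, 190.0], [0.585, 0.042, 0.074])]
dispenser [(0.59, [284.0, 218.0], [0.56, 0.119, 0.069])]
cup [(0.95, [292.0, 262.0], [0.487, 0.158, 0.037]), (0.34, [302.0, 190.0], [0.592, 0.049, 0.072])]
timer [(0.73, [267.0, 290.0], [0.476, 0.225, 0.023]), (0.42, [227.0, 212.0], [0.61, 0.21, 0.109])]
stain_bottle [(0.77, [239.0, 206.0], [0.637, 0.169, 0.076])]
vial_1 [(0.82, [285.0, 195.0], [0.603, 0.084, 0.075]), (0.78, [267.0, 202.0], [0.598, 0.13, 0.091]), (0.71, [302.0, 186.0], [0.599, 0.042, 0.074]), (0.68, [416.0, 229.0], [0.398, -0.083, 0.027])]
side [[0
[... 501 characters left out ...]
297.0, 198.0], [0.496, 0.121, 0.066]), (0.22, [340.0, 221.0], [0.609, 0.02, 0.073])]
stain_bottle [(0.26, [342.0, 195.0], [0.612, 0.114, 0.085])]
vial_1 [(0.65, [250.0, 265.0], [0.404, -0.096, 0.025]), (0.59, [336.0, 210.0], [0.598, 0.064, 0.074]), (0.57, [342.0, 200.0], [0.612, 0.091, 0.084]), (0.51, [380.0, 188.0], [0.725, 0.242, 0.024])]
wrist [[0.288, 0.92, 0.268, 0.22], [-0.958, 0.276, 0.081, -0.482], [0.001, -0.28, 0.96, 0.384], [0.0, 0.0, 0.0, 1.0]]
paddle []
tab []
tray_floor []
gate []
dispenser []
cup []
timer []
stain_bottle []
vial_1 []
1.5 [ 0.15101702 -0.50282792  0.23874078] [ 9.89372728e-01  1.45401524e-01 -2.36404626e-05  2.05827831e-05] [ 0.50251002  0.58193101 -0.29099985]
```

View pics/scene0.png

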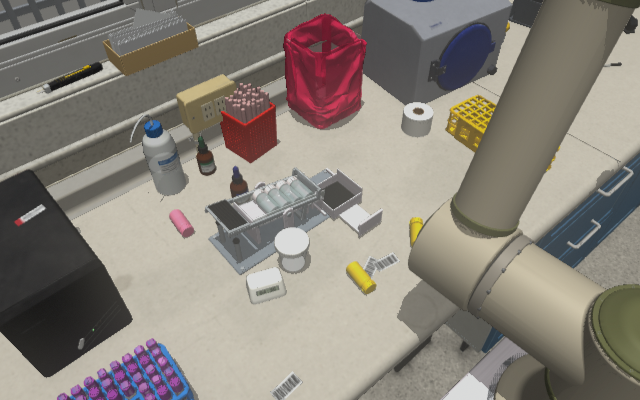

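View pics/side0.png

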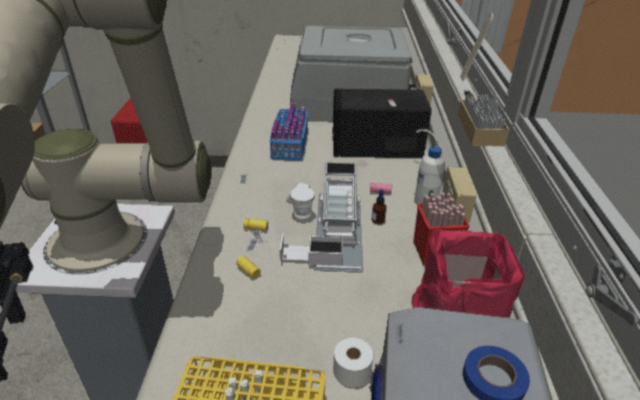

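```bash
python3 - <<'E'
from h import *
a=cv2.imread("pics/scene0.png")[155:305,190:400];cv2.imwrite("pics/sc_crop.png",cv2.resize(a,None,fx=3.8,fy=3.8,interpolation=2))
a=cv2.imread("pics/side0.png")[150:285,235:400];cv2.imwrite("pics/si_crop.png",cv2.resize(a,None,fx=4.4,fy=4.4,interpolation=2))
# top-down height map from both cameras
H=np.zeros((500,400),np.float32)
C=np.zeros((500,400,3),np.uint8)
for n in ["scene","side"]:
    c=viewer.camera(n);np.savez(f"{n}0.npz",**c)
    K=c["intrinsics"];v,u=np.mgrid[:400,:640];r=c["range_z"]
    P=np.stack([(u-K[0,2])/K[0,0]*r,-(v-K[1,2])/K[1,1]*r,-r,np.ones_like(r)],-1)@c["world_from_camera"].T
    m=(r>0)&(P[...,0]>.38)&(P[...,0]<.78)&(P[...,1]>-.15)&(P[...,1]<.35)&(P[...,2]<.2)
    p=P[m];col=c["img"][m];np.save(f"{n}_pts.npy",np.c_[p[:,:3],col])
    i=np.argsort(p[:,2]);p=p[i];col=col[i]
    yy=((.35-p[:,1])*1000).astype(int);xx=((p[:,0]-.38)*1000).astype(int)
    C=np.zeros((500,400,3),np.uint8)
    for dx in(0,1,2):
      for dy in (0,1,2):
        C[np.clip(yy+dy,0,499),np.clip(xx+dx,0,399)]=col
    cv2.imwrite(f"pics/top_{n}.png",C)
a=np.hstack([cv2.imread("pics/top_scene.png"),cv2.imread("pics/top_side.png")]);cv2.imwrite("pics/top.png",a)
E
```

```text
(no output)
```

View pics/sc_crop.png

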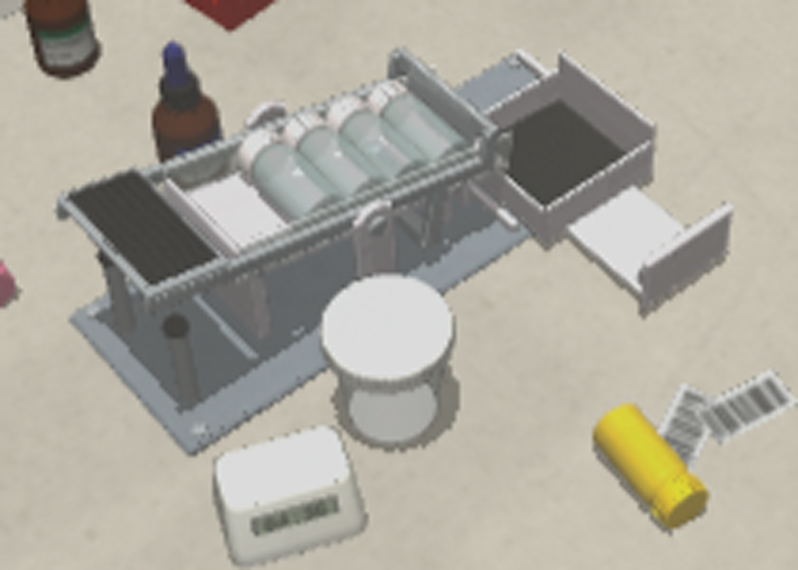

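View pics/si_crop.png

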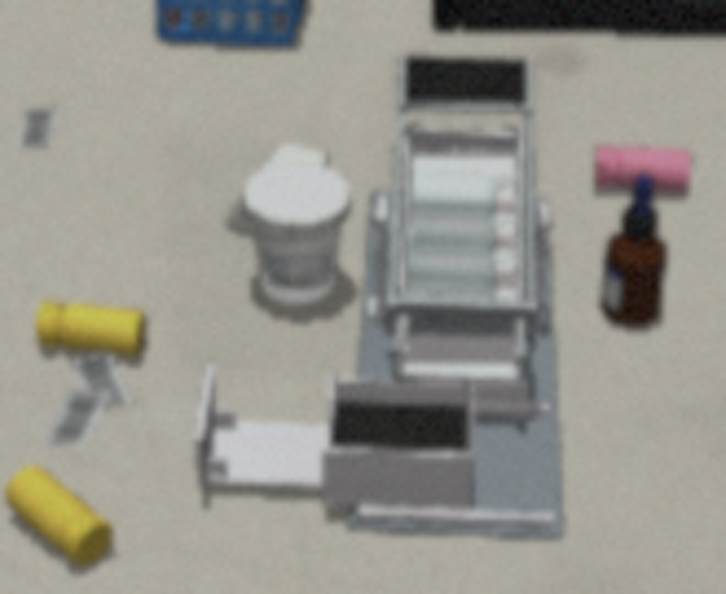

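View pics/top.png

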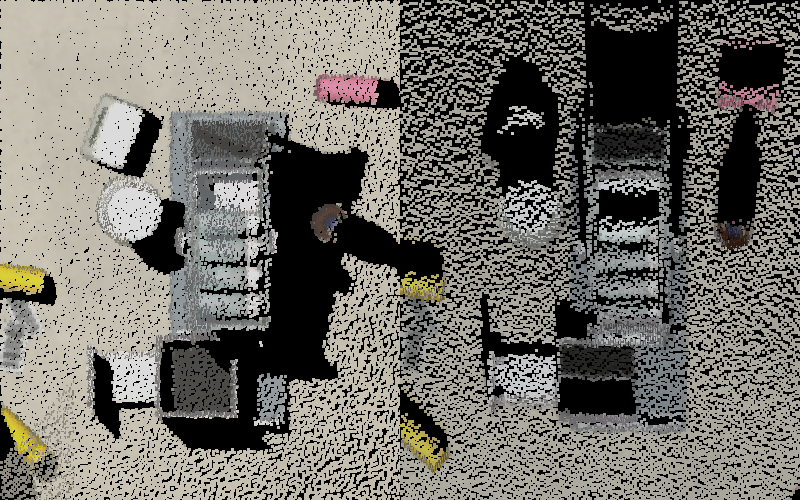

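```bash
python3 - <<'E'
from h import *
P=np.vstack([np.load("scene_pts.npy"),np.load("side_pts.npy")])
def rep(n,m):
    q=P[m][:,:2]; r=cv2.minAreaRect(q.astype(np.float32)*1000)
    print(n,m.sum(),np.round(r[0],1),np.round(r[1],1),round(r[2],2),"mean",P[m][:,:3].mean(0).round(4), "lo",P[m][:,:3].min(0).round(3),"hi",P[m][:,:3].max(0).round(3))
x,y,z=P[:,0],P[:,1],P[:,2];g=P[:,3:].mean(1)
sat=P[:,3]-P[:,5]
rep("plate",(z>.003)&(z<.010)&(sat>8)&(x>.54)&(x<.68)&(y>-.1)&(y<.25))
rep("paddle",(z>.095)&(z<.125)&(g<90)&(x>.55)&(x<.66)&(y>.17)&(y<.26))
m=(z>.012)&(z<.052)&(x>.46)&(x<.482)&(y>-.08)&(y<.02)
rep("tab",m)
mm=m&(z>.042);rep("tabtop",mm)
print(np.polyfit(P[m][:,1],P[m][:,0],1))
m2=(z>.02)&(z<.045)&(x>.465)&(x<.478)&(y>-.06)&(y<.0)
print(np.polyfit(P[m2][:,1],P[m2][:,0],1),P[m2][:,0].mean())
rep("mat",(z>.005)&(z<.025)&(g<90)&(x>.53)&(x<.66)&(y>-.1)&(y<.02))
for n,xr,yr in[("cup",(.47,.55),(.1,.18)),("timer",(.46,.55),(.17,.26))]:
    rep(n,(z>.015)&(x>xr[0])&(x<xr[1])&(y>yr[0])&(y<yr[1]))
# left plate edge
q=P[(z>.003)&(z<.010)&(sat>8)&(x>.53)&(x<.6)&(y>-.05)&(y<.24)]
b=[(yy,q[(abs(q[:,1]-yy)<.006)][:,0].min().round(4)) for yy in np.arange(-.04,.24,.02) if (abs(q[:,1]-yy)<.006).any()]
print(b)
# lane walls tops
q=P[(z>.06)&(x>.54)&(x<.68)]
print([(yy.round(2),q[abs(q[:,1]-yy)<.004][:,0].min().round(4),q[abs(q[:,1]-yy)<.004][:,0].max().round(4),q[abs(q[:,1]-yy)<.004][:,2].max().round(3)) for yy in np.arange(0.02,.25,.02) if (abs(q[:,1]-yy)<.004).any()])
E
```

```text
plate 1523 [605.6  79. ] [114.7 319.2] 0.03 mean [0.6    0.0917 0.0061] lo [ 0.548 -0.081  0.003] hi [0.663 0.239 0.01 ]
paddle 820 [605.5 208.3] [45.3 73.8] 89.09 mean [0.6045 0.211  0.1101] lo [0.569 0.185 0.101] hi [0.643 0.23  0.117]
tab 399 [473.8 -27.1] [66.8 16.2] 89.88 mean [ 0.4693 -0.0267  0.0323] lo [ 0.466 -0.061  0.012] hi [0.482 0.006 0.05 ]
tabtop 129 [469.4 -27. ] [66.6  7.3] 89.88 mean [ 0.469  -0.0276  0.0462] lo [ 0.466 -0.06   0.042] hi [0.473 0.006 0.05 ]
[-0.00841014  0.46910484]
[-0.01482465  0.46819052] 0.46864076178888436
mat 828 [593.8 -25.6] [104.9  76.6] 4.32 mean [ 0.579  -0.0221  0.015 ] lo [ 0.54  -0.065  0.005] hi [0.644 0.016 0.021]
cup 1705 [507.3 139. ] [70.4 66.7] 89.26 mean [0.504  0.1394 0.0589] lo [0.474 0.104 0.015] hi [0.541 0.174 0.074]
timer 996 [491.6 212.1] [62.5 85.1] 0.95 mean [0.4902 0.2181 0.0313] lo [0.461 0.17  0.015] hi [0.524 0.255 0.072]
[(np.float64(0.019999999999999997), np.float64(0.5502)), (np.float64(0.04), np.float64(0.5483)), (np.float64(0.060000000000000005), np.float64(0.5488)), (np.float64(0.07999999999999999), np.float6
[... 521 characters left out ...]
float64(0.08), np.float64(0.563), np.float64(0.6487), np.float64(0.083)), (np.float64(0.1), np.float64(0.5569), np.float64(0.6594), np.float64(0.091)), (np.float64(0.12), np.float64(0.556), np.float64(0.656), np.float64(0.097)), (np.float64(0.14), np.float64(0.5401), np.float64(0.6473), np.float64(0.093)), (np.float64(0.16), np.float64(0.5644), np.float64(0.647), np.float64(0.097)), (np.float64(0.18), np.float64(0.5635), np.float64(0.6509), np.float64(0.101)), (np.float64(0.2), np.float64(0.5636), np.float64(0.6471), np.float64(0.111)), (np.float64(0.22), np.float64(0.5643), np.float64(0.6481), np.float64(0.115)), (np.float64(0.24), np.float64(0.5671), np.float64(0.6415), np.float64(0.105))]
```

The scene crop shows the tray at scene px (372,225) for its tab and the paddle at px (227,214). The yellow vials at (360,277) and (416,230) and the pink one at (180,222) are look-alikes lying loose on the bench. The four clear vials in the lane, (267..302, 186..202), are the real ones. The dispenser's yaw is about 0 and its origin about (0.6055, 0.08). The paddle is at (0.605, 0.209, 0.110), which fits the given 110 mm. The tab's front face is at x≈0.468, y≈-0.027.

I start by squaring the tool, shutting the fingers and going over to the front of the tab.

```bash
python3 -m inch '[[[0,0,0,0.93],[0,0,0,0.93],[0,0,0,0.93],[0.5,-0.86,0,0],[0.5,-0.86,0,0],[0.5,-0.86,0,0],[0.5,-0.86,0,0],[0.5,-0.86,0,0],[0.5,-0.86,0,0],[0.5,-0.86,0,0]]]' 0 20
```

```text
clock: 2.85
tcp_pos: [0.3693, -0.1359, 0.2388]
ee_rot: [1.0, -0.009, 0.001, 0.001]
ft_force: [1.4, -0.5, 0.2]
finger_gap: 0.0007
```

```bash
python3 -m inch '[[[0.4,-0.6,0.4,-0.17],[0.4,-0.6,0.4,0],[0.2,-0.5,0.5,0],[0,0,0.3,0],[0,0,0,0]]]'
```

```text
clock: 3.48
tcp_pos: [0.4334, -0.0276, 0.1411]
ee_rot: [1.0, 0.004, 0.003, 0.002]
ft_force: [0.5, -0.2, 0.3]
finger_gap: 0.0002
```

Next, down to z≈0.022 in front of the tab.

```bash
python3 -m inch '[[[0.05,0,0.6,0],[0.05,0,0.6,0],[0,0,0.5,0],[0,0,0.25,0],[0,0,0,0]]]'; python3 - <<'E'
from h import *
for n in ["scene","side"]:
    c=viewer.camera(n);cv2.imwrite(f"pics/{n}1.png",c["img"])
a=cv2.imread("pics/scene1.png")[140:310,230:440];b=cv2.imread("pics/side1.png")[150:320,205:415]
cv2.imwrite("pics/c1.png",cv2.resize(np.hstack([a,b]),None,fx=1.9,fy=1.9,interpolation=2))
E
```

```text
clock: 4.1
tcp_pos: [0.444, -0.031, 0.0258]
ee_rot: [1.0, 0.002, 0.008, 0.004]
ft_force: [0.1, 0.1, -0.2]
finger_gap: 0.0003
```

View pics/c1.png

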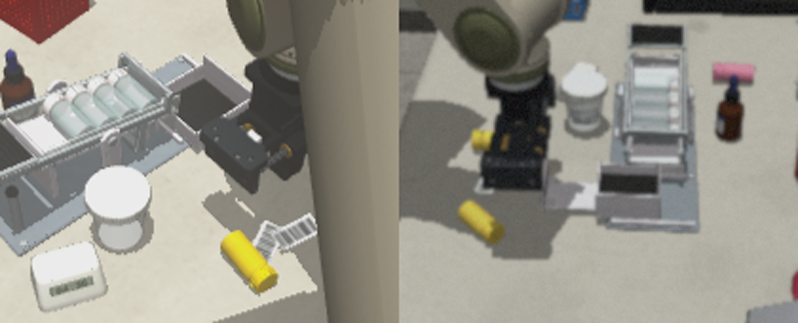

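The gripper stands in front of the tab, clear of the cup (left half, (117,190)) and the yellow vial. I'll push slowly along +x.

```bash
python3 -m inch '[[[0.15,0,0.02,0],[0.15,0,0,0],[0.15,0,0,0],[0.15,0,0,0],[0.1,0,0,0]]]'
```

```text
clock: 4.82
tcp_pos: [0.4885, -0.031, 0.0276]
ee_rot: [1.0, 0.002, 0.007, 0.004]
ft_force: [-26.0, -4.9, 12.0]
finger_gap: 0.0006
```

```bash
python3 -m inch '[[[0.1,0,0,0],[0.1,0,0,0]]]'
```

```text
clock: 5.08
tcp_pos: [0.4882, -0.0305, 0.0266]
ee_rot: [1.0, 0.004, -0.011, 0.003]
ft_force: [-43.5, -8.0, 32.9]
finger_gap: 0.0006
```

```bash
python3 -m inch '[[[0.1,0,0,0],[0.1,0,0,0]]]'
```

```text
clock: 5.32
tcp_pos: [0.4876, -0.0301, 0.0263]
ee_rot: [1.0, 0.006, -0.029, 0.001]
ft_force: [-42.0, -8.9, 35.2]
finger_gap: 0.0007
```

It stalled at x≈0.488, where home was predicted. I'll back off and look.

```bash
python3 -m inch '[[[-0.1,0,0,0],[-0.4,0,0,0],[-0.3,0,0,0],[0,0,-0.5,0],[0,0,-0.9,0],[0,0,-0.9,0],[0,0,-0.8,0],[0,0,0,0]]]'; python3 - <<'E'
from h import *
for n in ["scene","side"]:
    c=viewer.camera(n);cv2.imwrite(f"pics/{n}2.png",c["img"])
    r=nets.place_of("tab",n); print(n,[(x["p"],px2w(c,*x["pixel"],z=.026).round(4)) for x in r[:2]])
    K=c["intrinsics"];v,u=np.mgrid[:400,:640];r=c["range_z"]
    P=(np.stack([(u-K[0,2])/K[0,0]*r,-(v-K[1,2])/K[1,1]*r,-r,np.ones_like(r)],-1)@c["world_from_camera"].T)
    m=(r>0)&(P[...,0]>.46)&(P[...,0]<.515)&(P[...,1]>-.055)&(P[...,1]<.005)&(P[...,2]>.02)&(P[...,2]<.05)
    print(m.sum(),P[m].mean(0) if m.any() else 0)
a=cv2.imread("pics/scene2.png")[140:310,200:410];b=cv2.imread("pics/side2.png")[150:320,205:415]
cv2.imwrite("pics/c2.png",cv2.resize(np.hstack([a,b]),None,fx=1.9,fy=1.9,interpolation=2))
E
```

```text
clock: 6.32
tcp_pos: [0.4518, -0.0303, 0.2225]
ee_rot: [1.0, 0.006, -0.025, 0.002]
ft_force: [-0.1, -0.7, -1.0]
finger_gap: 0.0004
scene [(0.82, array([ 0.4926, -0.0223,  0.026 ]))]
229 [ 0.49949696 -0.02377544  0.03608118  1.        ]
side [(0.76, array([ 0.5077, -0.0364,  0.026 ]))]
64 [ 0.50334017 -0.02861968  0.03749715  1.        ]
```

View pics/c2.png

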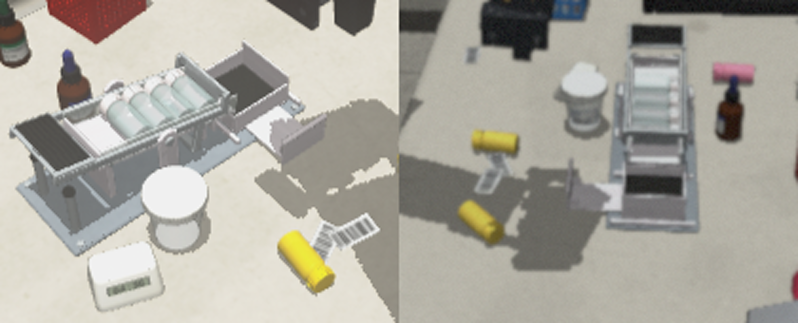

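```bash
python3 - <<'E'
from h import *
print(ctrl.get_state()["joint_pos"].round(3))
c=np.load("scene0.npz")
for u,v in [(152,128),(163,160),(170,190),(202,140),(239,185),(239,172),(176,226)]:
    print(u,v,px2w(c,u,v,dz=c["range_z"][v,u]).round(3))
E
```

```text
[-0.316  0.2    1.702 -0.021  1.296  1.25 ]
152 128 [0.84  0.225 0.174]
163 160 [0.82  0.23  0.104]
170 190 [0.823 0.234 0.016]
202 140 [0.831 0.133 0.097]
239 185 [0.701 0.13  0.057]
239 172 [ 0.789  0.08  -0.001]
176 226 [0.721 0.275 0.019]
```

```bash
python3 -m inch '[[[0.5,-0.85,0,0],[0.5,-0.85,0,0],[0.5,-0.85,0,0],[0.5,-0.85,0,0],[0.5,-0.85,0,0],[0,0,0,-1],[0,0,0,-1],[0,0,0,-1],[0,0,0,-1],[0,0,0,-1],[0,0,0,-1],[0,0,0,-1]]]' && python3 -m inch '[[[0,0,0,-1],[0,0,0,-1],[0,0,0,-1],[0,0,0,-1],[0,0,0,-1],[0,0,0,-1],[0,0,0,-1],[0,0,0,0]]]'
```

```text
clock: 8.02
tcp_pos: [0.5968, 0.2344, 0.1836]
ee_rot: [0.927, 0.373, -0.045, -0.014]
ft_force: [0.1, -0.7, -0.0]
finger_gap: 0.0006
clock: 9.02
tcp_pos: [0.5932, 0.2334, 0.1677]
ee_rot: [0.723, 0.688, -0.046, -0.037]
ft_force: [0.0, 1.3, 0.4]
finger_gap: 0.0004
```

```bash
python3 - <<'E'
from h import *
from scipy.spatial.transform import Rotation as R
s=ctrl.get_state();M=R.from_quat(s["ee_rot"]).as_matrix();print(M.round(3),s["tcp_pos"])
print(M.T@(np.array([.606,.213,.125])-s["tcp_pos"])/.06)
E
```

```text
[[ 0.049  0.992 -0.117]
 [ 0.999 -0.05  -0.011]
 [-0.017 -0.117 -0.993]] [0.59317257 0.23341382 0.16772706]
[-0.31756886  0.31218243  0.68576012]
```

```bash
python3 -m inch '[[[-0.17,0.1,0.2,0],[-0.17,0.1,0.2,0],[0,0,0.1,0],[0,0,0,0]]]'; python3 - <<'E'
from h import *
from scipy.spatial.transform import Rotation as R
s=ctrl.get_state();M=R.from_quat(s["ee_rot"]).as_matrix();print(M.round(3),s["tcp_pos"])
print(M.T@(np.array([.0,.0,-.06]))/.06)
for n in ["scene","side"]:
    c=viewer.camera(n);cv2.imwrite(f"pics/{n}3.png",c["img"])
a=cv2.imread("pics/scene3.png")[110:310,180:390];b=cv2.imread("pics/side3.png")[100:300,235:445]
cv2.imwrite("pics/c3.png",cv2.resize(np.hstack([a,b]),None,fx=1.9,fy=1.9,interpolation=2))
E
```

```text
clock: 9.52
tcp_pos: [0.6004, 0.2098, 0.1321]
ee_rot: [0.725, 0.686, -0.048, -0.038]
ft_force: [1.1, 0.2, -0.8]
finger_gap: 0.0005
[[ 0.054  0.991 -0.121]
 [ 0.998 -0.056 -0.011]
 [-0.018 -0.12  -0.993]] [0.60041784 0.20977065 0.13212675]
[0.01794745 0.12040879 0.99256215]
```

View pics/c3.png

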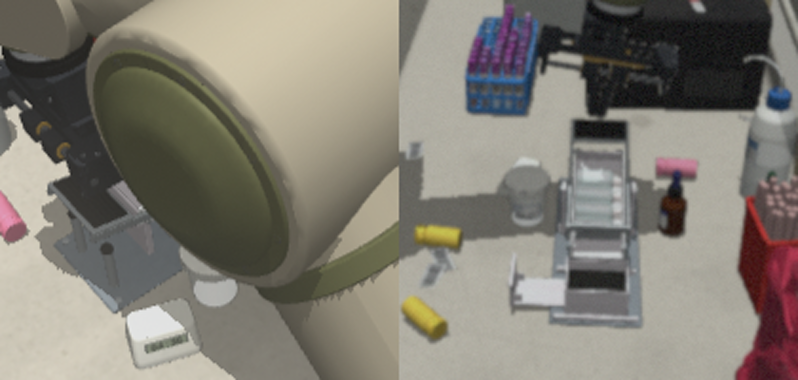

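The fingertips stand over the black paddle (left half, (95,190); right half, (600,110)). I'll press down in small rows.

```bash
python3 -m inch '[[[0.01,0.02,0.15,0],[0.01,0.02,0.15,0],[0.02,0.02,0.15,0],[0.02,0.02,0.15,0],[0.02,0.02,0.15,0]]]'
```

```text
clock: 10.25
tcp_pos: [0.6018, 0.2156, 0.0863]
ee_rot: [0.725, 0.687, -0.046, -0.037]
ft_force: [-2.6, 0.3, 4.1]
finger_gap: 0.0004
```

```bash
python3 -m inch '[[[0.01,0.02,0.12,0],[0,0.02,0.12,0]]]'
```

```text
clock: 10.5
tcp_pos: [0.6022, 0.2162, 0.0741]
ee_rot: [0.724, 0.687, -0.046, -0.037]
ft_force: [-21.5, -2.4, 54.9]
finger_gap: 0.0006
```

On the stop. I'll hold it gently.

```bash
python3 -m inch '[[[0,0,0.01,0],[0,0,0.02,0],[0,0,0.02,0],[0,0,0.02,0],[0,0,0.02,0],[0,0,0.02,0]]]'; python3 - <<'E'
from h import *
for n in ["side","scene"]:
    c=viewer.camera(n);cv2.imwrite(f"pics/{n}4.png",c["img"])
a=cv2.imread("pics/scene4.png")[110:310,180:390];b=cv2.imread("pics/side4.png")[100:300,235:445]
cv2.imwrite("pics/c4.png",cv2.resize(np.hstack([a,b]),None,fx=1.9,fy=1.9,interpolation=2))
E
```

```text
clock: 11.25
tcp_pos: [0.6019, 0.2161, 0.0766]
ee_rot: [0.724, 0.687, -0.045, -0.035]
ft_force: [-5.3, -0.3, 12.4]
finger_gap: 0.0004
```

View pics/c4.png

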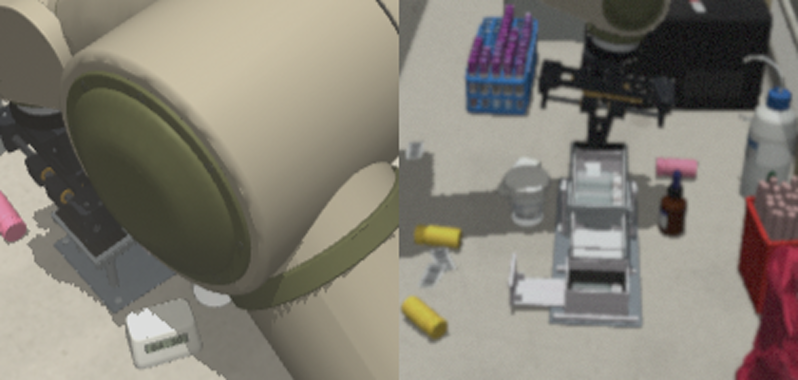

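```bash
python3 -m inch '[[[0,0,0.03,0],[0,0,0.03,0],[0,0,0.03,0],[0,0,0.03,0],[0,0,0.03,0],[0,0,0.03,0],[0,0,0.03,0],[0,0,0.03,0]]]'; python3 - <<'E'
from h import *
c=viewer.camera("side");cv2.imwrite("pics/side5.png",c["img"])
for l in ["vial_1"]:
    for x in nets.place_of(l,"side"): print(round(x["p"],2),np.round(x["pixel"]),px2w(c,*x["pixel"],dz=c["range_z"][int(x["pixel"][1]),int(x["pixel"][0])]).round(3))
cv2.imwrite("pics/c5.png",cv2.resize(c["img"][165:280,270:400],None,fx=5,fy=5,interpolation=2))
E
```

```text
clock: 12.35
tcp_pos: [0.6019, 0.2161, 0.0762]
ee_rot: [0.724, 0.688, -0.043, -0.032]
ft_force: [-6.4, -0.2, 16.2]
finger_gap: 0.0005
0.8 [247. 265.] [ 0.398 -0.097  0.025]
0.72 [378. 188.] [0.718 0.246 0.024]
0.69 [340. 197.] [0.608 0.109 0.081]
0.6 [342. 200.] [0.612 0.094 0.083]
0.43 [340. 258.] [ 0.61  -0.07   0.036]
0.43 [343. 208.] [0.615 0.063 0.082]
```

View pics/c5.png

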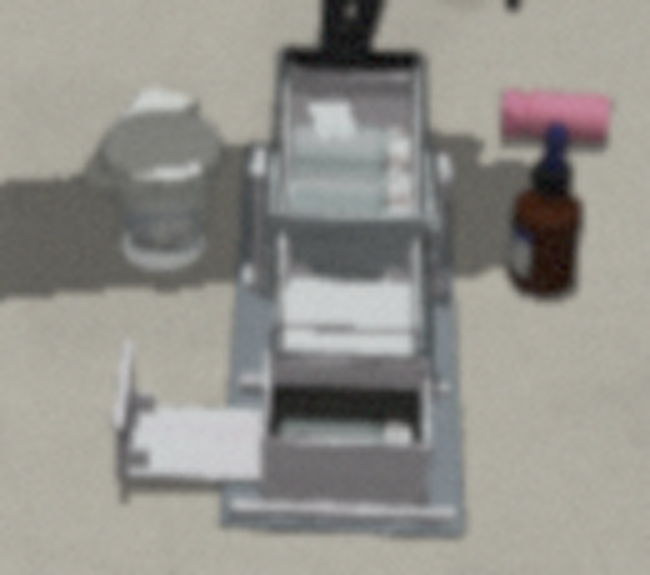

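Vial 1 with its white cap lies in the tray ((345,432) in the crop), and the others are held back. I'll let the paddle up gently.

```bash
python3 -m inch '[[[0,-0.02,-0.12,0],[0,-0.02,-0.12,0],[0,-0.02,-0.12,0],[-0.01,-0.02,-0.12,0],[-0.01,-0.02,-0.12,0],[-0.01,-0.02,-0.15,0],[0,-0.02,-0.2,0],[0,-0.05,-0.5,0],[0,-0.1,-0.8,0],[0,0,0,0]]]'
```

```text
clock: 13.7
tcp_pos: [0.5987, 0.2166, 0.2184]
ee_rot: [0.724, 0.687, -0.043, -0.032]
ft_force: [1.0, -0.4, 0.4]
finger_gap: 0.0007
```

```bash
python3 -m inch '[[[0,-0.8,0,0],[0,-0.8,0,0],[0,-0.8,0,0],[0,0,0,0],[0,0,0,0]]]'; python3 - <<'E'
from h import *
c0=np.load("scene0.npz")
for n in ["side","scene"]:
    c=viewer.camera(n);cv2.imwrite(f"pics/{n}6.png",c["img"])
    for l in ["vial_1","paddle","cup","timer","stain_bottle"]:
      print(n,l,[(round(x["p"],2),np.round(x["pixel"]).tolist(),px2w(c,*x["pixel"],dz=c["range_z"][int(x["pixel"][1]),int(x["pixel"][0])]).round(3).tolist()) for x in nets.place_of(l,n)[:6]])
a=cv2.imread("pics/scene6.png")[140:310,190:400];b=cv2.imread("pics/side6.png")[150:286,260:428]
cv2.imwrite("pics/c6.png",np.hstack([cv2.resize(a,(400,324),interpolation=2),cv2.resize(b,(400,324),interpolation=2)]))
E
```

```text
clock: 14.32
tcp_pos: [0.4502, 0.2242, 0.23]
ee_rot: [0.724, 0.687, -0.045, -0.034]
ft_force: [0.1, -0.0, 0.5]
finger_gap: 0.0001
side vial_1 [(0.76, [248.0, 266.0], [0.401, -0.097, 0.025]), (0.66, [340.0, 211.0], [0.609, 0.058, 0.076]), (0.62, [379.0, 190.0], [0.722, 0.247, 0.017]), (0.58, [342.0, 202.0], [0.612, 0.087, 0.08]), (0.57, [337.0, 256.0], [0.603, -0.067, 0.039]), (0.51, [254.0, 223.0], [0.389, 0.066, 0.021])]
side paddle [(0.6, [338.0, 226.0], [0.605, 0.026, 0.055]), (0.33, [303.0, 213.0], [0.513, 0.115, 0.022])]
side cup [(0.77, [299.0, 213.0], [0.503, 0.11, 0.025]), (0.7, [341.0, 213.0], [0.611, 0.058, 0.07])]
side timer [(0.7, [340.0, 167.0], [0.606, 0.213, 0.109]), (0.5, [297.0, 196.0], [0.496, 0.128, 0.068])]
side stain_bottle [(0.45, [295.0, 246.0], [0.505, -0.045, 0.043])]
scene vial_1 [(0.74, [336.0, 181.0], [0.595, -0.045, 0.037]), (0.69, [180.0, 224.0], [0.716, 0.268, 0.025]), (0.57, [361.0, 279.0], [0.381, 0.082, 0.029]), (0.49, [297.0, 190.0], [0.386, 0.21, 0.344])]
scene paddle [(0.96, [223.0, 215.0], [0.608, 0.218, 0.111]), (0.5, [296.0, 189.0], [0.389, 0.208, 0.343])]
scene cup [(0.92, [294.0, 262.0], [0.486, 0.154, 0.034]), (0.32, [228.0, 213.0], [0.608, 0.208, 0.108])]
scene timer [(0.71, [265.0, 294.0], [0.475, 0.231, 0.015])]
scene stain_bottle [(0.29, [282.0, 218.0], [0.37, 0.247, 0.333])]
```

View pics/c6.png

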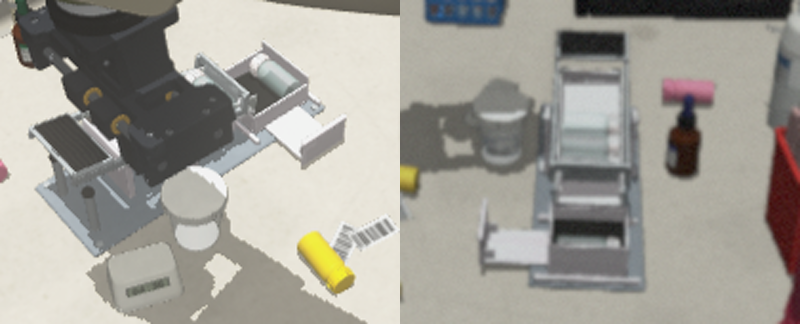

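The vial is in the tray and the paddle is up. The gripper hides the lane from the scene camera, so I'll move aside and compare with the start.

```bash
python3 -m inch '[[[0.9,0,-0.3,0],[0.9,-0.3,-0.3,0],[0.9,-0.3,0,0],[0,0,0,0],[0,0,0,0]]]'; python3 - <<'E'
from h import *
Q=[]
for n in ["scene","side"]:
    c=viewer.camera(n);cv2.imwrite(f"pics/{n}7.png",c["img"])
    c0=np.load(f"{n}0.npz")
    K=c["intrinsics"];v,u=np.mgrid[:400,:640]
    for t,cc in(("0",c0),("now",c)):
        r=cc["range_z"]
        P=(np.stack([(u-K[0,2])/K[0,0]*r,-(v-K[1,2])/K[1,1]*r,-r,np.ones_like(r)],-1)@cc["world_from_camera"].T)
        g=cc["img"].mean(2)
        pm=(P[...,2]>.09)&(P[...,2]<.125)&(g<90)&(abs(P[...,0]-.605)<.037)&(abs(P[...,1]-.21)<.03)&(r>0)
        tb=(r>0)&(abs(P[...,0]-.49)<.035)&(abs(P[...,1]+.025)<.03)&(P[...,2]>.02)&(P[...,2]<.05)
        o=[n,t,"paddle",P[pm].mean(0)[:3].round(4),"tab",P[tb].mean(0)[:3].round(4)]
        for nm,X,Y,h in(("cup",.507,.139,.06),("timer",.492,.218,.025),("bottle",.707,.128,.06)):
            m=(r>0)&(abs(P[...,0]-X)<.045)&(abs(P[...,1]-Y)<.045)&(P[...,2]>h)&(P[...,2]<.12)
            if m.any(): o+=[nm,P[m].mean(0)[:2].round(3)]
        print(*o)
a=cv2.imread("pics/scene7.png")[150:270,200:360];b=cv2.imread("pics/scene0.png")[150:270,200:360];d=cv2.imread("pics/side7.png")[150:270,260:420];e=cv2.imread("pics/side0.png")[150:270,260:420]
cv2.imwrite("pics/c7.png",cv2.resize(np.vstack([np.hstack([a,d]),np.hstack([b,e])]),None,fx=2.45,fy=2.45,interpolation=2))
E
```

```text
clock: 15.55
tcp_pos: [0.4265, 0.3922, 0.2675]
ee_rot: [0.725, 0.686, -0.045, -0.034]
ft_force: [0.2, -0.8, -0.2]
finger_gap: 0.0006
scene 0 paddle [0.6037 0.2128 0.1106] tab [ 0.468  -0.0239  0.0361] cup [0.505 0.144] timer [0.493 0.217] bottle [0.707 0.129]
scene now paddle [0.604  0.2127 0.1106] tab [ 0.4998 -0.0071  0.0312] cup [0.505 0.144] timer [0.493 0.218]
side 0 paddle [0.6058 0.2071 0.1089] tab [ 0.4722 -0.0293  0.0363] cup [0.509 0.133] timer [0.501 0.232] bottle [0.712 0.119]
side now paddle [0.6058 0.2072 0.1088] tab [ 0.5033 -0.0262  0.0383] cup [0.509 0.133] timer [0.501 0.231] bottle [0.712 0.119]
```

View pics/c7.png

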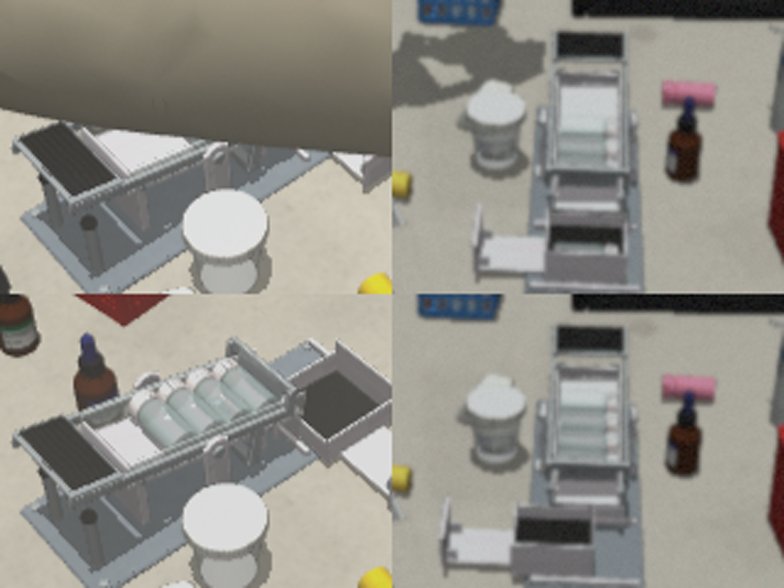

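Paddle and bystanders are back at their start readings, and the tab has moved by +31 mm. One enlarged crop of the lane:

```bash
python3 - <<'E'
from h import *
d=cv2.imread("pics/side7.png")[160:275,300:375];e=cv2.imread("pics/side0.png")[160:275,300:375]
cv2.imwrite("pics/c8.png",cv2.resize(np.hstack([d,e]),None,fx=5,fy=5,interpolation=2))
E
```

```text
(no output)
```

View pics/c8.png

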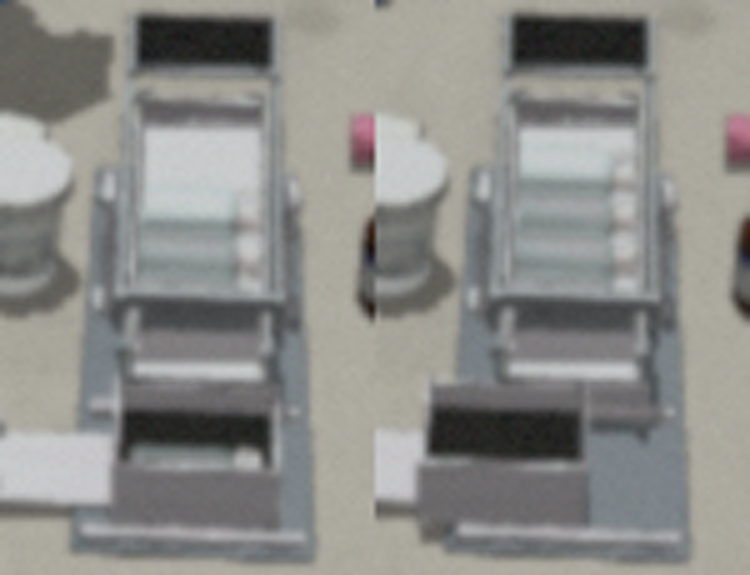

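Left (now): the three caps at rows 207, 245 and 280 match the lowest three of the start picture on the right, so vial 2 rests at the closed gate with two behind it. Vial 1 lies in the tray. Handing in.

```bash
python3 -c "
from cell import ctrl
print(ctrl.job_done())"
```

```text
the job is handed in; nothing more can be done
None
```

The job is done and handed in, at about 15.6 s on the clock. I pushed the tray home by its tab, pressed the paddle onto its stop and held it about 1.9 s until vial 1 was in the tray. Then I let the paddle up slowly and moved the arm clear.

**Last checks:**
- **Tray:** it stopped firmly with the tab about 31 mm further in, at x≈0.4995 m. The estimate for home was 0.4975 m, and the calibration is good to about 2 mm.
- **Paddle:** its height and position match the start within 0.3 mm.
- **Vials:** vial 1 lies in the tray. The other three lie in the same places as the lowest three at the start, with vial 2 at the closed gate.
- **Bystanders:** the cup and timer show no shift over 1 mm, and the bottle none in the side view.

**Shortcomings:**
- The scene camera's view of the lane and the bottle was blocked by the arm at the end. The lane and bottle checks come from the side camera only.
- Force briefly peaked at about 55 N at the tray stop and 60 N at the paddle stop, all on the fingertips.
- The tool ended up tilted about 7°, with no effect on the task.
- The networks' labels were partly wrong, for example a "paddle" at the gate, so I relied on depth and pictures instead.

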